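# Refit a washed kitchen fan's blades and spin-check them

## Task

Put the washed fan blades back on the spindle of the kitchen fan that faces up on the bench: pressing only lightly, turn the hub until its notches drop over the cross bar, then push it fully home against its spring balls, never forcing it. Then spin the fitted blades by hand, at least one full turn either way, to check that they turn freely, never letting them knock or rub on the ring around them, and leave them fitted and at rest. Leave the other things on the bench where they are.

Things in the scene. Friction and masses are not known exactly. Their poses are not given: they have to be found in the camera images.
- fan: Small white fan on a tubular U-stand, head tilted to face straight up, grey motor below; front guard and blades taken off. Fixed. Origin on the bench below the spindle's vertical axis; foot bars along its x at y = +-142 mm; black side knobs 166 mm out and 153 mm high.
- fan_seat (a point): Centre of the top face of the spindle's collar (40 mm across), 120 mm above the bench: where the hub's underside must come to rest. From it rises the round steel spindle, 12 mm thick, 34 mm tall, its top 6 mm tapering to 6 mm.
- cross_bar (a point): Centre of the brass cross bar (drive key) through the spindle, 7 mm above the collar. The bar is level, 5 mm wide and high, 32 mm long, its flat top 9.5 mm above the collar: a hub off its notches stands that high. Which way the bar points is not measured (this point's yaw is not the bar's) but can be seen from above.
- balls (a point): Centre between two sprung balls in the spindle's sides, 13.5 mm above the collar. They catch the hub's bore when the hub is about 5 mm from home, after the notches are over the bar; about 5 N of push beyond its own weight takes the hub past them (its weight alone does not), and they then hold it.
- spindle (a joint): Angle (rad) the spindle has been turned since the start: 0 then, whichever way the bar points; counter-clockwise from above positive, unlimited. Bearings drag with 0.05 N m: it stands still under a light touch, but goes round with a hub that is turned while pressed on the bar with more than about 5 N, so that the notches are never found.
- shroud: White ring round the blades, fixed on the fan: inner radius 117 mm, rim 165 mm above the bench, 65 mm deep, wire rear guard across its lower edge (wires up to 110 mm above the bench). Origin as the fan's. Fitted blades clear it by 13 mm.
- impeller: The loose blue-grey fan blades, a moulded three-bladed wheel, 208 mm across, 0.15 to 0.26 kg, nose up on the bench. Origin at the centre of the hub's underside, z up the hub. Hub 58 mm across, 36 mm tall; on it a round nose 36 mm across, up to 74 mm. Blades at 0, 120, 240 degrees from its x axis.
- blade (a point): Centre of the blade that lies along the impeller's x axis, 68 mm from the axis, 22 mm above the underside. Each blade is a paddle 72 mm wide, pitched 28 degrees, 5 to 40 mm above the underside, its counter-clockwise edge the higher. Gaps between blades are about 80 mm wide at this radius.
- hub_foot (a point): Centre of the hub's underside. Four notches there, 90 degrees apart (one along the impeller's x axis), 12 mm deep, 8 mm wide: either opposite pair takes the cross bar, within about 0.1 rad. Above them the bore, 14 mm wide, from 12 to 36 mm up.
- hub_nose (a point): Centre of the place to grip on the hub's round nose (36 mm across), on the axis, 62 mm above the underside; 12 mm of nose above it, the blades' highest edge 22 mm below it.
- front_guard: Bystander, to be left alone: the fan's domed wire front guard, 242 mm across, 36 mm tall, lying flat; origin under its centre.
- clip_dish: Bystander, to be left alone: shallow metal dish, 100 x 75 x 22 mm, with four guard clips; origin under its centre.
- screwdriver: Bystander, to be left alone: yellow-handled screwdriver, 190 mm long, lying; origin under it.
- brush: Bystander, to be left alone: white cleaning brush, 210 mm long, lying; origin under it.
- degreaser: Bystander, to be left alone: white bottle with red cap, 72 mm across, 190 mm tall; origin under its centre.
- shaker: Bystander, to be left alone: amber spice jar with black lid, 68 mm across, 130 mm tall; origin under its centre.
- tub: Bystander, to be left alone: clear open tub, 130 x 110 x 75 mm; origin under its centre.

How it is judged:
By the outcome, as a careful person would: the job done as asked, in the order asked, and still so for the second after the job is handed in, with the robot touching nothing.
It also fails if it takes over 72 s, if anything falls off the work surface, if the arm or the gripper's body presses on something with over 40 N, if the wrist force passes 120 N, or if a joint passes its speed limit or range.

## Robot

A 6-joint arm with a two-finger parallel gripper is mounted at the origin on the work surface. World frame = base frame: x ahead of the robot, y to its left, z up, the work surface at z = 0. Lengths are in m, angles in rad, forces in N, time in s.
With the tool pointing down it reaches from about 0.325 to 0.85 m from the base axis. Payload 4.4 kg.
Tool frame: the origin (TCP) lies between the finger pads; the fingertips stand tip_extent ahead of it and the grasp point (between the pads) lies 3 mm ahead of it (tip_extent is the distance from the TCP to the fingertips, in m); z points along the fingers, x is the direction in which the jaws open and shut, and the axes are right-handed (so a half turn about z gives the same grasp; the last joint's range is limited). The gripper opens to 94 mm and grips with 3 to 60 N. Pads are 16 mm wide; open, the fingers measure 119 mm over their backs; the gripper's body (75 mm by 177 mm) begins 78 mm behind the grasp point.
Start: joints at [1.185, 0.207, 1.542, -0, 1.393, -0.15], TCP at [0.134, 0.559, 0.227] pointing down, gripper open.
Joint ranges: [-2.73, 2.73], [-0.86, 2.22], [0.23, 2.46], [-1.11, 4.25], [0.08, 2.63], [-2.82, 2.82]. Speed limits (rad/s): [2.79, 2.79, 3.14, 3.14, 3.14, 3.14].

## Interface

Orientations are given as a unit quaternion [x, y, z, w].
In Python, from plant import * gives the robot as it stands.
- The arm moves only by the tool servo_tool, never from a script. Its argument "series" is text: rows parted by semicolons, each of 7 numbers parted by spaces: the shift along the world's x, y, z in mm, then the turn, a rotation vector about the world's x, y, z in rad, then the opening, from 0 (shut) to 1 (fully open). In form: dx dy dz rx ry rz gripper; .... A call has 1 to 8 rows; each row shifts and turns the commanded pose from where the row before left it; what a row does not reach is not made up. A row lasts 1/10 s, in which the tool goes at most 50 mm and 8.59 degrees, less where a joint would pass 70% of its speed; a pose out of reach is approached as far as the arm can. A call with a gripper value outside its range is refused whole. The fingers move at their own pace and stop on an object; the grip force is fixed at half the most. Time passes only in rows, so rows that do not move let the fingers close. It gives the time, the measured TCP pose, the force and the opening at its end, in the units of the state.
- get_obs(): the state, without advancing time (a new reading comes with each control period).
- camera(name): name is "scene" or "top" or "wrist"; returns the picture (400x640x3 uint8, red, green, blue); there is no depth.
- camera_info(name): a dict with "mtx" (3x3 intrinsics, pixels), "rvec" (rotation vector, rad) and "tvec" (3), from world to camera coordinates, as OpenCV has them; the wrist camera has in their place "mount" (4x4, takes a point from camera to tool coordinates, whose origin is the TCP and whose axes are the tool frame's). Camera axes: x right, y down, z forward; pixel columns grow to the right and rows downward; lengths in m; the calibration is good to about 2 mm. A picture is of the moment at which its call begins: read the wrist's pose just before it. camera_info takes no time and is no camera call.
- hand_in(): hands the job in, once; it reports no verdict.
Trained networks look in the newest picture that a camera, given by its name, has taken for a name from the list of things; names that differ only in an ending like _2 or _b are one class to them, and where a whole thing is asked for, a point or a joint stands for the part that bears it (a point fixed in the world has none). Each returns a list of dicts, best first, with "score" (0 to 1); they miss things now and then, are a little off and sometimes report something else, mostly with a low value. They report only what shows in the picture. A call takes as long as a camera call.
- search_frame(camera, name): "box" ([centre column, centre row, width, height] in pixels, round what is visible of it).
- outline_of(camera, name): "pixels" (400x640 bool, what is visible of it) and "box" ([centre column, centre row, width, height] in pixels, round what is visible of it).
- pinpoint(camera, name): "at" ([column, row] in pixels: a listed point, or the origin of a listed thing).
The state is a dict: "t": time; "qpos": joint angles; "qvel": joint speeds; "tau": joint torques, N m; "eef_pos": TCP position; "tool_rot": TCP orientation; "force": force on the tool from outside, world axes, zero at the start; "moment": the same for the moment, N m; "gripper_width": finger opening in m.
Only numpy, scipy, OpenCV 4.12 (cv2) and the standard library are available. Lean on these libraries where they do the work, as an engineer would, in place of code of your own. Each camera call takes 0.05 s, during which the arm holds its last target.

## Working session

There is one attempt and no reset: what is moved stays moved. The work goes in short steps, Python scripts to look and compute and a tool call to move; the robot and the scene stay as the last step left them, time stands still between calls to the robot, and variables do not carry over. Pictures are saved under pics/ and viewed, and the job is handed in when it is done.

Besides the shell and the picture viewer there is one more tool, called after "Emit:" by a JSON object that holds its "fn" and its "kwargs", one argument or row to a line. servo_tool: Moves the arm, as the interface text tells. Its arguments: {"type":"object","properties":{"series":{"type":"string"}},"required":["series"]}

```bash
mkdir -p pics; ls; cat > h.py <<'E'
from plant import *
import numpy as np, cv2
from scipy.spatial.transform import Rotation as R
def save(im,n): cv2.imwrite(f'pics/{n}.png',cv2.cvtColor(im,cv2.COLOR_RGB2BGR))
def cam(name,ob=None):
    i=camera_info(name); K=np.array(i['mtx'])
    if 'mount' in i:
        ob=ob or get_obs(); T=np.eye(4);T[:3,:3]=R.from_quat(ob['tool_rot']).as_matrix();T[:3,3]=ob['eef_pos']
        M=np.linalg.inv(T@np.array(i['mount'])); return K,M[:3,:3],M[:3,3]
    return K,R.from_rotvec(np.ravel(i['rvec'])).as_matrix(),np.ravel(i['tvec'])
def ray(px,z,c):
    K,Rm,t=c; o=-Rm.T@t; d=Rm.T@np.linalg.inv(K)@[px[0],px[1],1]; return o+d*(z-o[2])/d[2]
def proj(P,c):
    K,Rm,t=c; p=K@(Rm@np.asarray(P,float)+t); return p[:2]/p[2]
E
python3 - <<'E'
from h import *
ob=get_obs(); print(ob)
for n in ['scene','top','wrist']:
    save(camera(n),n+'0')
    i=camera_info(n); print(n,i)
c=cam('top')
for n,z in [('fan_seat',.12),('cross_bar',.127),('balls',.1335),('impeller',0),('hub_nose',.062),('blade',.022),('fan',0),('shroud',0)]:
    r=pinpoint('top',n)
    for d in r[:2]: print(n,d['score'],d['at'],ray(d['at'],z,c).round(4))
E
```

```text
pics
{'t': 0.0, 'qpos': array([ 1.18447173e+00,  2.07392300e-01,  1.54290857e+00, -2.41291838e-05,
        1.39347436e+00, -1.50512649e-01]), 'qvel': array([ 0.00124468,  0.00030986, -0.00097084, -0.0019807 ,  0.00111693,
        0.0012649 ]), 'tau': array([ 1.10402823e-04, -3.70875514e+01, -2.81414545e+01,  6.97157602e-02,
        3.61354672e-02, -1.21817934e-04]), 'eef_pos': array([0.13408506, 0.55839433, 0.22632799]), 'tool_rot': array([ 7.85374723e-01,  6.19019671e-01, -9.42805377e-04,  5.49697587e-04]), 'force': array([-0.17695486,  0.64749838, -0.99658842]), 'moment': array([ 0.0085377 , -0.06566092, -0.02316106]), 'gripper_width': 0.09391042061551566}
scene {'mtx': array([[497.86788423,   0.        , 321.65986195],
       [  0.        , 497.86788423, 196.52461341],
       [  0.        ,   0.        ,   1.        ]]), 'rvec': array([ 2.09330182,  1.71522648, -0.43594992]), 'tvec': array([-0.09869702, -0.39683388,  1.86591184])}
top {'mtx': array([[502.26153191,   0.        , 325.15188751],
       [  0.        , 502.26153191, 205.25741505],
       [  0.        ,   0.        ,   
[... 465 characters left out ...]
705e-02],
       [-1.23661273e-03, -2.49313403e-01,  9.68422066e-01,
        -1.57399080e-01],
       [ 0.00000000e+00,  0.00000000e+00,  0.00000000e+00,
         1.00000000e+00]])}
fan_seat 0.74 [363.1, 196.7] [ 0.5478 -0.1768  0.12  ]
cross_bar 0.56 [362.4, 195.8] [ 0.5499 -0.1737  0.127 ]
balls 0.79 [363.1, 197.3] [ 0.5425 -0.1756  0.1335]
balls 0.64 [410.0, 170.1] [ 0.6457 -0.3638  0.1335]
impeller 0.77 [271.2, 209.3] [0.5318 0.1942 0.    ]
hub_nose 0.9 [272.5, 204.6] [0.5388 0.1824 0.062 ]
blade 0.56 [297.4, 211.0] [0.5173 0.0853 0.022 ]
fan 0.8 [361.3, 203.0] [ 0.5472 -0.1782  0.    ]
shroud 0.87 [361.9, 202.3] [ 0.55   -0.1808  0.    ]
shroud 0.19 [276.2, 208.7] [0.5337 0.1736 0.    ]
```

```bash
python3 - <<'E'
import cv2
a=cv2.imread('pics/top0.png'); cv2.imwrite('pics/top0c.png',cv2.resize(a[120:290,200:440],None,fx=3.3,fy=3.3,interpolation=cv2.INTER_CUBIC))
E
```

```text
(no output)
```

View pics/top0.png

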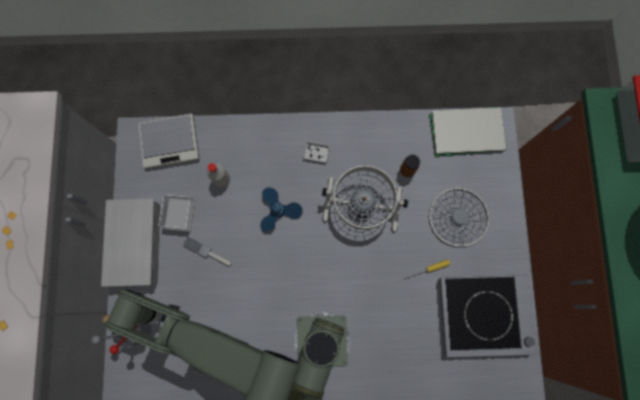

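View pics/scene0.png

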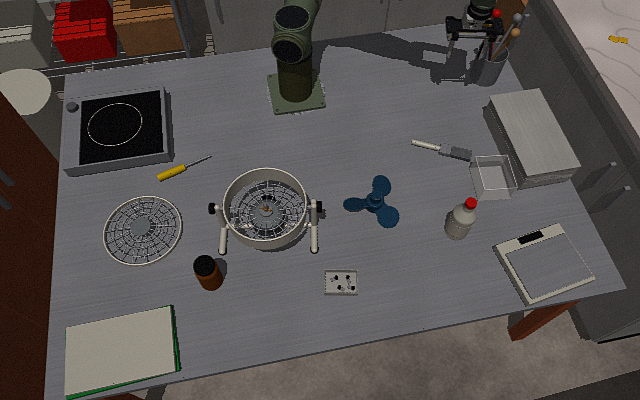

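View pics/wrist0.png

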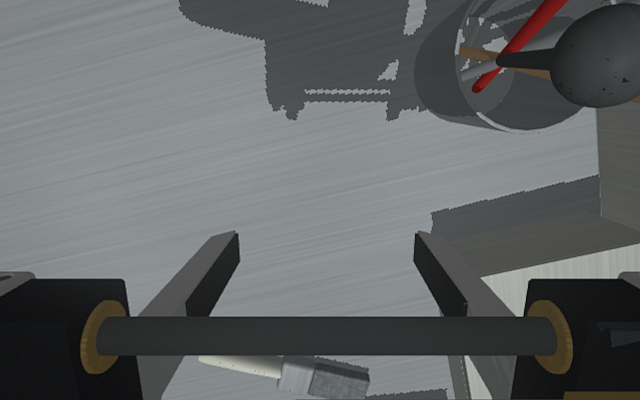

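```bash
sleep 0
```

```text
(no output)
```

View pics/top0c.png

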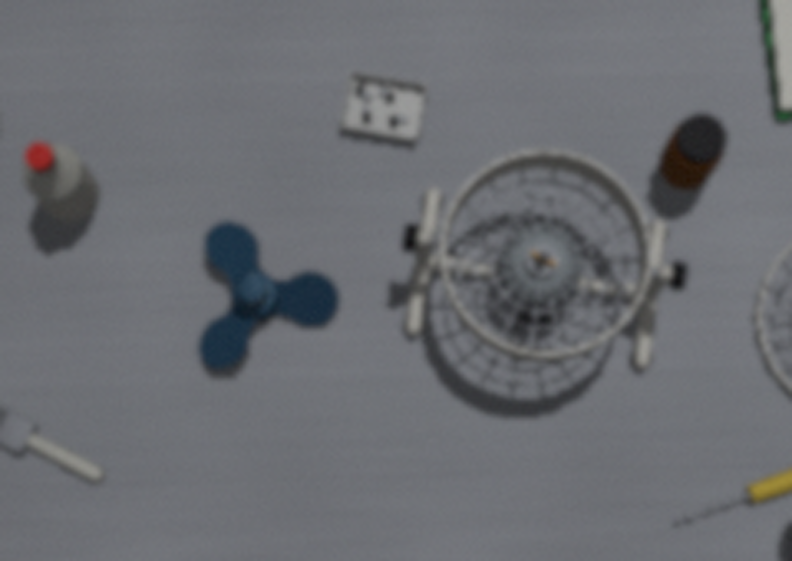

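Emit:
{"fn": "servo_tool", "kwargs": {
  "series": "33 -31 6 0 0 0 1;33 -31 6 0 0 0 1;33 -31 6 0 0 0 1;33 -31 6 0 0 0 1;33 -31 6 0 0 0 1;33 -31 6 0 0 0 1;33 -31 6 0 0 0 1;33 -31 6 0 0 0 1"
}}

```text
t: 1.35
eef_pos: [0.3995, 0.3097, 0.2761]
tool_rot: [0.785, 0.619, 0.0, 0.0]
force: [0.8, 0.6, 0.9]
gripper_width: 0.0936
```

Emit:
{"fn": "servo_tool", "kwargs": {
  "series": "33 -31 6 0 0 0 1;33 -31 6 0 0 0 1;33 -31 6 0 0 0 1;33 -31 6 0 0 0 1;0 0 0 0 0 0 1;0 0 0 0 0 0 1"
}}

```text
t: 1.95
eef_pos: [0.5307, 0.1864, 0.2993]
tool_rot: [0.786, 0.618, -0.0, -0.0]
force: [-0.7, 0.7, -0.4]
gripper_width: 0.094
```

```bash
python3 - <<'E'
from h import *
import plant
print([x for x in dir(plant) if 'tip' in x.lower()], [x for x in dir(plant) if not x.startswith('_')])
ob=get_obs(); print(ob['t'],ob['eef_pos'],ob['qpos'],ob['force'])
save(camera('wrist'),'w1'); c=cam('wrist',ob)
for n,z in [('hub_nose',.062),('blade',.022),('impeller',0)]:
    for d in pinpoint('wrist',n)[:3]: print(n,d['score'],d['at'],ray(d['at'],z,c).round(4))
E
```

```text
['tip_extent'] ['IKError', 'camera', 'camera_info', 'get_obs', 'hand_in', 'outline_of', 'pinpoint', 'search_frame', 'tip_extent']
1.95 [0.53065369 0.18644575 0.29925656] [ 1.83665913e-01  1.33746700e-01  1.47814308e+00  6.06788812e-04
  1.53034657e+00 -1.14914839e+00] [-0.74174409  0.71681871 -0.35716402]
hub_nose 0.72 [309.3, 170.9] [0.5223 0.1705 0.062 ]
blade 0.67 [253.3, 177.1] [0.5196 0.0977 0.022 ]
impeller 0.56 [310.7, 165.5] [0.5256 0.1687 0.    ]
```

View pics/w1.png

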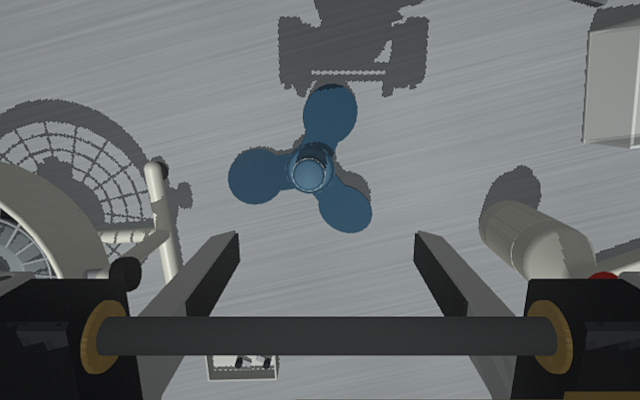

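Emit:
{"fn": "servo_tool", "kwargs": {
  "series": "-4 -8 -30 0 0 0 1;-4 -8 -40 0 0 0 1;0 0 -28 0 0 0 1;0 0 0 0 0 0 1;0 0 0 0 0 0 1"
}}

```text
t: 2.65
eef_pos: [0.5218, 0.172, 0.2018]
tool_rot: [0.785, 0.62, -0.0, -0.0]
force: [0.1, 0.4, 2.1]
gripper_width: 0.094
```

```bash
python3 - <<'E'
from h import *
print(tip_extent)
ob=get_obs(); print(ob['t'],ob['eef_pos'],ob['qpos'],ob['force'])
im=camera('wrist');save(im,'w2'); c=cam('wrist',ob)
for n,z in [('hub_nose',.062),('hub_foot',0),('blade',.022),('impeller',0)]:
    for d in pinpoint('wrist',n)[:3]: print(n,d['score'],d['at'],ray(d['at'],z,c).round(4))
for P in [(.5223,.1705,.074),(.5223,.1705,.062)]: print(proj(P,c))
E
```

```text
0.022
2.65 [0.5218412  0.17197823 0.20180289] [ 1.60757585e-01  1.75310492e-01  1.63317334e+00  1.02065321e-04
  1.33346864e+00 -1.17584236e+00] [0.07189495 0.41663313 2.14810872]
hub_nose 0.87 [323.5, 199.0] [0.525  0.1701 0.062 ]
blade 0.89 [257.4, 199.5] [0.5202 0.1045 0.022 ]
impeller 0.8 [320.3, 185.6] [0.5256 0.1661 0.    ]
[323.13550947 199.33870949]
[323.2336277  195.88504984]
```

View pics/w2.png

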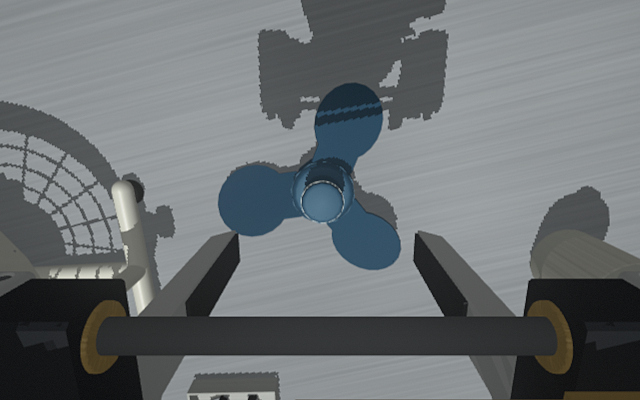

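```bash
python3 - <<'E'
from h import *
im=cv2.imread('pics/w2.png')
cv2.imwrite('pics/w2c.png',cv2.resize(im[140:260,240:420],None,fx=4,fy=4,interpolation=cv2.INTER_CUBIC))
g=im[:,:,1].astype(int)
print(g[198,290:360]); print(g[170:235,323])
E
```

```text
[ 74  75  75  69  75  83  96 109 111 109 144 160  50  86  97 105 110 112
 112 113 113 112 112 114 113 114 114 114 115 115 114 114 114 115 114 112
 112 112 111 110 109 109 106 105 105 104 103 103 101  93  87  68  97 150
 115 101 101  98  92  82  75  67  75  93  80  61  78  86  86  85]
[ 55  54  55  54  53  48  47  45  44  41 102 113  67  58  85  94 100 104
 106 106 108 107 109 110 111 112 113 113 115 114 116 116 117 120 119 118
 118 118 117 118 117 117 116 116 116 115 115 115 117 115 102  90 155 170
 151 151 149 148 148 152 152 149 151 153 148]
```

View pics/w2c.png

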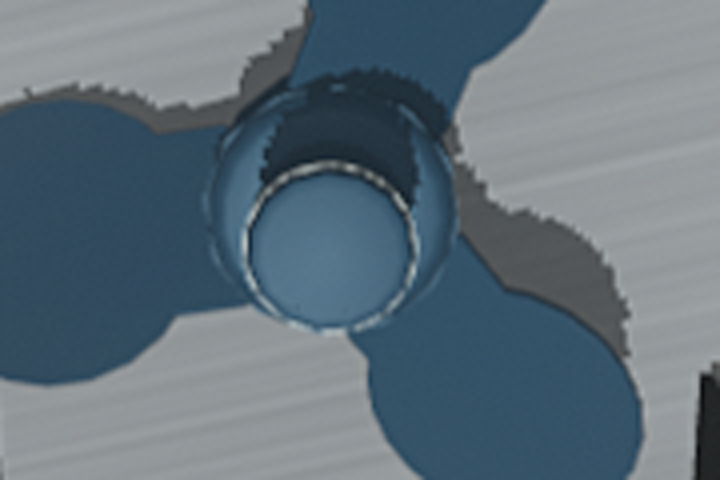

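Emit:
{"fn": "servo_tool", "kwargs": {
  "series": "2.5 -2.2 -45 0 0 0 1;0 0 -45 0 0 0 1;0 0 -30 0 0 0 1;0 0 -12.5 0 0 0 1;0 0 0 0 0 0 1;0 0 0 0 0 0 1"
}}

```text
t: 3.5
eef_pos: [0.5265, 0.1692, 0.0707]
tool_rot: [0.785, 0.619, 0.001, 0.001]
force: [-0.4, 0.4, -0.1]
gripper_width: 0.0938
```

Emit:
{"fn": "servo_tool", "kwargs": {
  "series": "0 0 0 0 0 0 0.5;0 0 0 0 0 0 0.35;0 0 0 0 0 0 0.35;0 0 0 0 0 0 0.35;0 0 0 0 0 0 0.35;0 0 0 0 0 0 0.35"
}}

```text
t: 4.1
eef_pos: [0.5248, 0.1689, 0.069]
tool_rot: [0.785, 0.619, 0.0, 0.0]
force: [-0.3, 0.6, -0.1]
gripper_width: 0.0495
```

Emit:
{"fn": "servo_tool", "kwargs": {
  "series": "0 0 0 0 0 0 0.3;0 0 0 0 0 0 0.3;0 0 0 0 0 0 0.3;0 0 0 0 0 0 0.3"
}}

```text
t: 4.5
eef_pos: [0.5247, 0.1687, 0.0688]
tool_rot: [0.785, 0.619, -0.0, 0.0]
force: [-0.7, -0.9, -0.3]
gripper_width: 0.0355
```

Emit:
{"fn": "servo_tool", "kwargs": {
  "series": "0 0 0 0 0 0 0.6;0 0 0 0 0 0 0.6;0 0 0 0 0 0 0.6;0 0 0 0 0 -0.14 0.6;0 0 0 0 0 -0.14 0.6;0 0 0 0 0 -0.14 0.6;0 0 0 0 0 -0.14 0.6;0 0 0 0 0 -0.14 0.6"
}}

```text
t: 5.3
eef_pos: [0.5249, 0.169, 0.069]
tool_rot: [0.951, 0.309, 0.0, -0.0]
force: [0.2, 0.3, 0.5]
gripper_width: 0.0565
```

Emit:
{"fn": "servo_tool", "kwargs": {
  "series": "0 0 0 0 0 -0.14 0.6;0 0 0 0 0 -0.14 0.6;0 0 0 0 0 -0.14 0.6;0 0 0 0 0 -0.14 0.6;0 0 0 0 0 -0.14 0.6;0 0 0 0 0 -0.14 0.6;0 0 0 0 0 -0.03 0.6;0 0 0 0 0 0 0.6"
}}

```text
t: 6.1
eef_pos: [0.5249, 0.1689, 0.069]
tool_rot: [0.993, -0.116, 0.0, -0.0]
force: [0.2, 0.9, -0.0]
gripper_width: 0.0563
```

Emit:
{"fn": "servo_tool", "kwargs": {
  "series": "0 0 0 0 0 0 0.3;0 0 0 0 0 0 0.3;0 0 0 0 0 0 0.3;0 0 0 0 0 0 0.3;0 0 0 0 0 0 0.3;0 0 0 0 0 0 0.3"
}}

```text
t: 6.7
eef_pos: [0.5249, 0.1689, 0.0689]
tool_rot: [0.993, -0.117, 0.0, -0.0]
force: [-0.4, 1.6, -0.5]
gripper_width: 0.0355
```

Emit:
{"fn": "servo_tool", "kwargs": {
  "series": "0 0 0 0 0 0 0.8;0 0 0 0 0 0 1;0 0 0 0 0 0 1;0 0 45 0 0 0 1;0 0 45 0 0 0 1;0 0 43 0 0 0 1;0 0 0 0 0 0 1;0 0 0 0 0 0 1"
}}

```text
t: 7.5
eef_pos: [0.5256, 0.169, 0.2033]
tool_rot: [0.993, -0.117, 0.001, -0.0]
force: [-0.0, -0.7, -1.3]
gripper_width: 0.0928
```

```bash
python3 - <<'E'
from h import *
ob=get_obs(); print(ob['t'],ob['eef_pos'],ob['qpos'],ob['force'])
im=camera('wrist');save(im,'w3'); c=cam('wrist',ob)
for n,z in [('hub_nose',.062),('blade',.022),('impeller',0)]:
    for d in pinpoint('wrist',n)[:3]: print(n,d['score'],d['at'],ray(d['at'],z,c).round(4))
for P in [(.5249,.1689,.074),(.5249,.1689,.062)]: print(proj(P,c))
im=cv2.cvtColor(im,cv2.COLOR_RGB2BGR)
cv2.imwrite('pics/w3c.png',cv2.resize(im[120:270,220:420],None,fx=4,fy=4,interpolation=cv2.INTER_CUBIC))
E
```

```text
7.5 [0.52562712 0.16902525 0.20334494] [ 1.54368502e-01  1.77221891e-01  1.62761141e+00 -9.83930794e-06
  1.33365352e+00  3.89296525e-01] [-0.00427471 -0.70220912 -1.26809823]
hub_nose 0.86 [325.8, 194.7] [0.5261 0.1704 0.062 ]
blade 0.82 [335.5, 253.0] [0.5191 0.0993 0.022 ]
impeller 0.8 [322.8, 182.1] [0.5228 0.1697 0.    ]
[324.89707366 200.117352  ]
[324.91042098 196.67534815]
```

View pics/w3c.png

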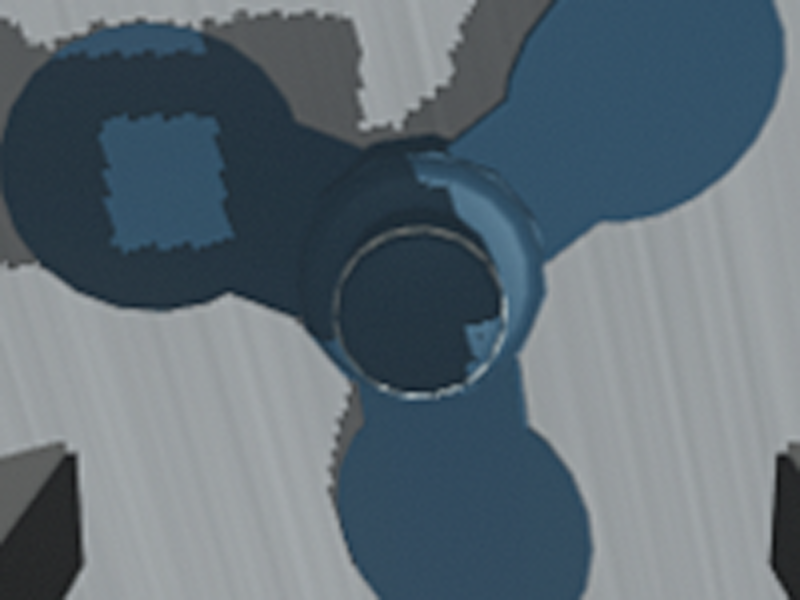

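Emit:
{"fn": "servo_tool", "kwargs": {
  "series": "2 -40 20 0 0 0 1;3 -45 20 0 0 0 1;3 -45 20 0 0 0 1;3 -45 18 0 0 0 1;3 -45 0 0 0 0 1;3 -45 0 0 0 0 1;3 -45 0 0 0 0 1;2 -37 0 0 0 0 1"
}}

```text
t: 8.5
eef_pos: [0.5459, -0.1803, 0.2779]
tool_rot: [0.993, -0.118, -0.002, -0.0]
force: [-0.0, 0.9, -0.5]
gripper_width: 0.0942
```

Emit:
{"fn": "servo_tool", "kwargs": {
  "series": "0 0 0 0 0 0 1;0 0 0 0 0 0 1"
}}

```text
t: 8.7
eef_pos: [0.546, -0.1783, 0.278]
tool_rot: [0.993, -0.118, -0.002, -0.001]
force: [-0.0, -0.7, 0.3]
gripper_width: 0.0939
```

```bash
python3 - <<'E'
from h import *
ob=get_obs(); print(ob['t'],ob['eef_pos'],ob['qpos'],ob['force'])
im=camera('wrist');save(im,'w4'); c=cam('wrist',ob)
for n,z in [('fan_seat',.12),('cross_bar',.127),('balls',.1335),('fan',0),('shroud',0)]:
    for d in pinpoint('wrist',n)[:3]: print(n,d['score'],d['at'],ray(d['at'],z,c).round(4))
im=cv2.cvtColor(im,cv2.COLOR_RGB2BGR)
cv2.imwrite('pics/w4c.png',cv2.resize(im[120:270,220:420],None,fx=4,fy=4,interpolation=cv2.INTER_CUBIC))
E
```

```text
8.7 [ 0.54604304 -0.17827209  0.27798236] [-4.66598117e-01  1.73280458e-01  1.47618442e+00  6.97141803e-04
  1.49600322e+00 -2.29801036e-01] [-0.02213052 -0.74034139  0.34869126]
fan_seat 0.62 [319.7, 195.1] [ 0.5391 -0.1795  0.12  ]
balls 0.95 [319.1, 196.8] [ 0.5393 -0.1778  0.1335]
balls 0.69 [321.6, 170.7] [ 0.5469 -0.1559  0.1335]
fan 0.73 [323.6, 169.1] [ 0.5423 -0.176   0.    ]
```

View pics/w4.png

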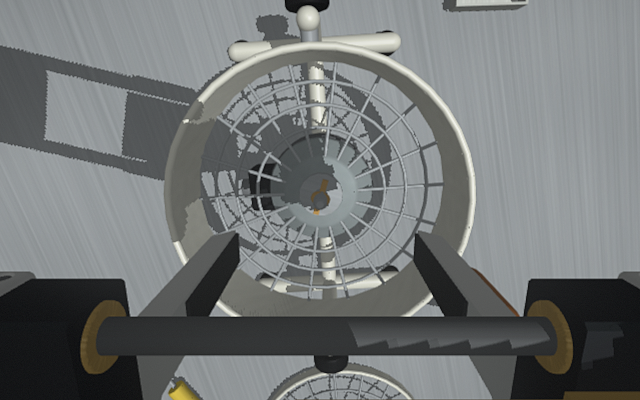

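View pics/w4c.png

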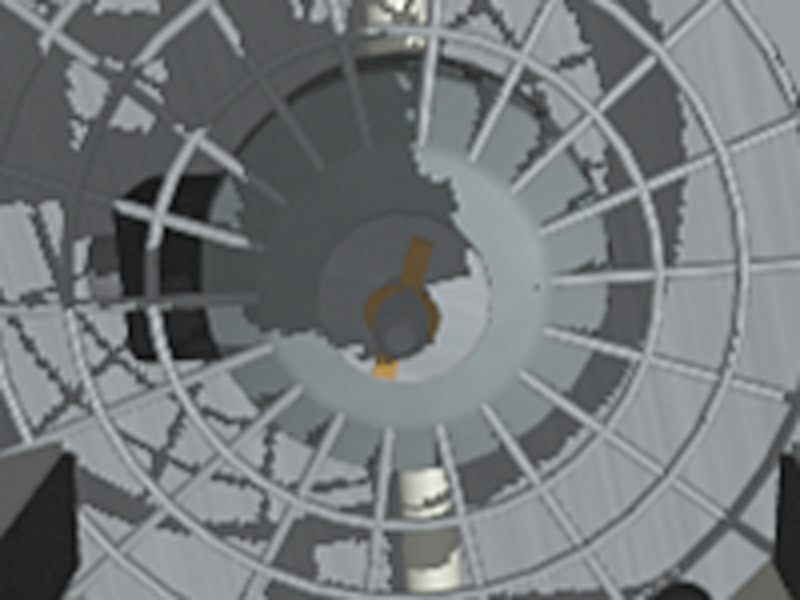

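```bash
python3 - <<'E'
from h import *
i=camera_info('wrist')
def cc(p,q): return cam('wrist',dict(eef_pos=p,tool_rot=np.array(q)/np.linalg.norm(q)))
ob=get_obs(); print(ob['t'],ob['eef_pos'],ob['tool_rot']); 
c=cam('wrist',ob)
f=lambda x,y:(220+x/4-.4,120+y/4-.4)
print('collar',ray(f(405,296.5),.12,c),'top',ray(f(405,335),.154,c))
a=ray(f(420,240),.1295,c);b=ray(f(384,373),.1295,c);print(a,b,(a+b)/2,np.linalg.norm(a-b),np.arctan2(*(a-b)[[1,0]]))
c3=cc([0.52562712,0.16902525,0.20334494],[.993,-.117,.001,0])
for z in (.070,.074):print('nose',ray(f(420,312),z,c3))
E
```

```text
9.0 [ 0.54693761 -0.17671753  0.2799428 ] [ 9.93222122e-01 -1.16231696e-01 -4.56633324e-05 -8.83973306e-05]
collar [ 0.54166029 -0.17775853  0.12      ] top [ 0.54214086 -0.17793392  0.154     ]
[ 0.5485582  -0.16395453  0.1295    ] [ 0.5335478  -0.19170275  0.1295    ] [ 0.541053   -0.17782864  0.1295    ] 0.031547988358330725 1.0749276837900243
nose [0.52478499 0.16999524 0.07      ]
nose [0.52502995 0.17096204 0.074     ]
```

```bash
python3 - <<'E'
from h import *
ob=get_obs(); print(ob['t'],ob['eef_pos'],ob['tool_rot'])
im=camera('wrist');save(im,'w5')
im=cv2.cvtColor(im,cv2.COLOR_RGB2BGR)
cv2.imwrite('pics/w5c.png',cv2.resize(im[160:235,270:370],None,fx=8,fy=8,interpolation=cv2.INTER_CUBIC))
E
```

```text
9.0 [ 0.54693761 -0.17671753  0.2799428 ] [ 9.93222122e-01 -1.16231696e-01 -4.56633324e-05 -8.83973306e-05]
```

View pics/w5c.png

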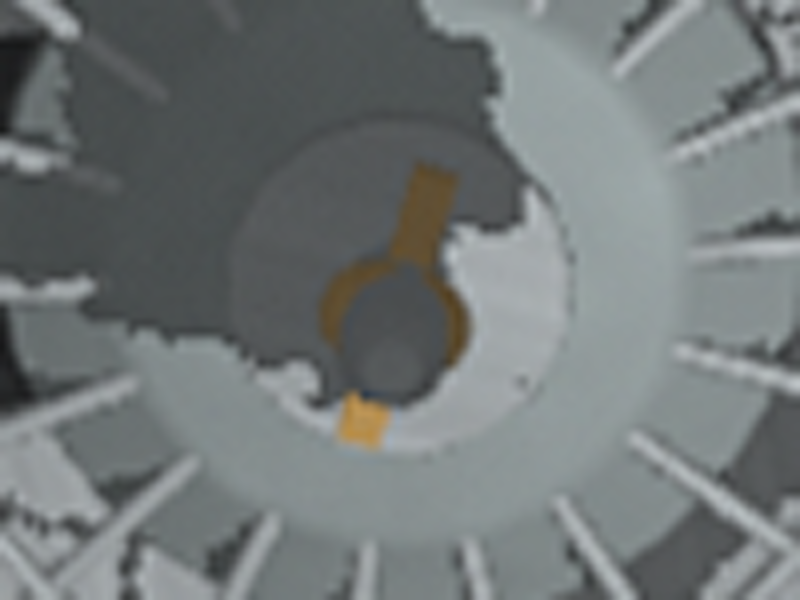

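```bash
python3 - <<'E'
from h import *
ob=get_obs(); c=cam('wrist',ob)
f=lambda x,y:(270+x/8-.45,160+y/8-.45)
print('collar',ray(f(399,283.5),.12,c),'top',ray(f(393,366),.154,c))
a=ray(f(434,166),.1295,c);b=ray(f(360,446),.1295,c);print(a,b,(a+b)/2,np.linalg.norm(a-b),np.arctan2(*(a-b)[[1,0]]))
E
```

```text
collar [ 0.5401299 -0.1788596  0.12     ] top [ 0.54001989 -0.1793809   0.154     ]
[ 0.54775211 -0.1646475   0.1295    ] [ 0.5320882  -0.19396894  0.1295    ] [ 0.53992016 -0.17930822  0.1295    ] 0.033243116393629424 1.080154072170952
```

Emit:
{"fn": "servo_tool", "kwargs": {
  "series": "-2 40 0 0 0 0 1;-3 45 0 0 0 0 1;-3 45 0 0 0 0 1;-3 45 0 0 0 0 1;-3 45 0 0 0 0 1;-3 45 -20 0 0 0 1;-3 45 -20 0 0 0 1;-2 35.6 -20 0 0 0 1"
}}

```text
t: 9.85
eef_pos: [0.5242, 0.1706, 0.22]
tool_rot: [0.993, -0.116, 0.001, -0.0]
force: [0.6, 0.3, 0.1]
gripper_width: 0.0941
```

Emit:
{"fn": "servo_tool", "kwargs": {
  "series": "0 0 -20 0 0 0 1;0 0 -30 0 0 0 1;0 0 -30 0 0 0 1;0 0 0 0 0 0 1;0 0 0 0 0 0 1"
}}

```text
t: 10.35
eef_pos: [0.5245, 0.1678, 0.1401]
tool_rot: [0.993, -0.117, -0.0, 0.0]
force: [-0.1, -0.5, 0.6]
gripper_width: 0.0938
```

Emit:
{"fn": "servo_tool", "kwargs": {
  "series": "0.4 1.1 -35 0 0 0 1;0 0 -26 0 0 0 0.8;0 0 -10 0 0 0 0.6;0 0 0 0 0 0 0.6;0 0 0 0 0 0 0.6"
}}

```text
t: 10.85
eef_pos: [0.5269, 0.1688, 0.0709]
tool_rot: [0.993, -0.117, 0.002, -0.0]
force: [0.3, 0.3, 0.7]
gripper_width: 0.0653
```

Emit:
{"fn": "servo_tool", "kwargs": {
  "series": "0 0 0 0 0 0 0.3;0 0 0 0 0 0 0.3;0 0 0 0 0 0 0.3;0 0 0 0 0 0 0.3;0 0 0 0 0 0 0.3"
}}

```text
t: 11.35
eef_pos: [0.5255, 0.1687, 0.0696]
tool_rot: [0.993, -0.117, 0.0, -0.0]
force: [-1.1, -0.2, 3.8]
gripper_width: 0.0352
```

```bash
python3 - <<'E'
from h import *
ob=get_obs(); print(ob['t'],ob['eef_pos'],ob['tool_rot'],ob['force'],ob['gripper_width'])
E
```

```text
11.35 [0.5254813  0.16870862 0.06955134] [ 9.93106649e-01 -1.17213903e-01  2.61272897e-04 -1.27501615e-04] [-1.07143791 -0.20244397  3.83689193] 0.035172380903465875
```

Emit:
{"fn": "servo_tool", "kwargs": {
  "series": "0 0 20 0 0 0 0.3;0 0 35 0 0 0 0.3;0 0 40 0 0 0 0.3;0 -20 40 0 0 0 0.3;1 -30 35 0 0 0 0.3;2 -35 30 0 0 -0.05 0.3;2 -40 0 0 0 -0.05 0.3;2 -40 0 0 0 -0.05 0.3"
}}

```text
t: 12.15
eef_pos: [0.5326, 0.0023, 0.2702]
tool_rot: [0.981, -0.192, 0.001, 0.0]
force: [0.3, -0.1, -2.4]
gripper_width: 0.0357
```

Emit:
{"fn": "servo_tool", "kwargs": {
  "series": "2 -40 0 0 0 -0.05 0.3;2 -40 0 0 0 0 0.3;2 -40 0 0 0 0 0.3;1.6 -35 0 0 0 0 0.3;0 -28.4 0 0 0 0 0.3;0 0 0 0 0 0 0.3;0 0 0 0 0 0 0.3;0 0 0 0 0 0 0.3"
}}

```text
t: 12.95
eef_pos: [0.5396, -0.1788, 0.2684]
tool_rot: [0.977, -0.215, -0.001, -0.0]
force: [-0.8, 0.7, -1.3]
gripper_width: 0.0352
```

```bash
python3 - <<'E'
from h import *
ob=get_obs(); print(ob['t'],ob['eef_pos'],ob['tool_rot'],ob['force'],ob['moment'],ob['gripper_width'])
save(camera('wrist'),'w6');save(camera('scene'),'s6');c=cam('wrist',ob)
for d in pinpoint('wrist','blade')[:3]:
  p=ray(d['at'],ob['eef_pos'][2]-.0694+.022,c);v=p-ob['eef_pos'];print(d['score'],d['at'],p,np.hypot(*v[:2]),np.arctan2(v[1],v[0]))
E
```

```text
12.95 [ 0.53958809 -0.17879004  0.26840927] [ 9.76525480e-01 -2.15400868e-01 -5.52159258e-04 -3.85896580e-04] [-0.7554484   0.73244334 -1.30808652] [-0.03799303  0.13947073 -0.03242764] 0.03517647789971586
0.7 [339.8, 330.5] [ 0.51891462 -0.24368792  0.22100927] 0.0681111361830544 -1.8791868958424163
```

View pics/w6.png

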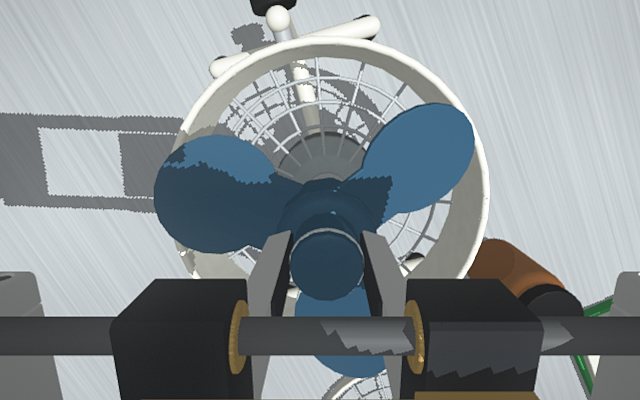

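View pics/s6.png

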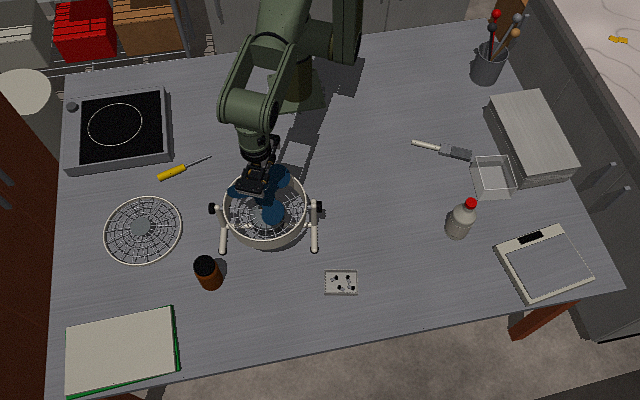

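Emit:
{"fn": "servo_tool", "kwargs": {
  "series": "0.3 -0.4 -15 0 0 0 0.3;0 0 -15 0 0 0 0.3;0 0 -12 0 0 0 0.3;0 0 0 0 0 0 0.3;0 0 0 0 0 0 0.3"
}}

```text
t: 13.6
eef_pos: [0.5397, -0.18, 0.2259]
tool_rot: [0.976, -0.216, -0.001, -0.0]
force: [-0.3, -0.5, -1.6]
gripper_width: 0.0354
```

Emit:
{"fn": "servo_tool", "kwargs": {
  "series": "0 0 -2 0 0 0 0.3;0 0 -2 0 0 0 0.3;0 0 -2 0 0 0 0.3;0 0 0 0 0 0 0.3"
}}

```text
t: 14.0
eef_pos: [0.5401, -0.1802, 0.2208]
tool_rot: [0.976, -0.216, -0.0, -0.0]
force: [0.7, -0.6, -1.3]
gripper_width: 0.0355
```

```bash
python3 - <<'E'
from h import *
ob=get_obs(); print(ob['t'],ob['eef_pos'],ob['tool_rot'],ob['force'],ob['moment'],ob['gripper_width'])
E
```

```text
14.0 [ 0.5400556  -0.18022182  0.22084608] [ 9.76431049e-01 -2.15829567e-01 -6.44984165e-05 -1.17714689e-05] [ 0.6596857  -0.6059263  -1.27773975] [-0.07677054  0.07571838 -0.03000144] 0.03552039166484704
```

Emit:
{"fn": "servo_tool", "kwargs": {
  "series": "0 0.7 -2 0 0 0 0.3;0 0 -2 0 0 0 0.3;0 0 -2 0 0 0 0.3;0 0 -2 0 0 0 0.3;0 0 0 0 0 0 0.3"
}}

```text
t: 14.5
eef_pos: [0.5399, -0.1794, 0.2124]
tool_rot: [0.976, -0.216, -0.0, -0.0]
force: [0.8, 0.3, -2.7]
gripper_width: 0.0354
```

Emit:
{"fn": "servo_tool", "kwargs": {
  "series": "0 0 -2 0 0 0 0.3;0 0 -2 0 0 0 0.3;0 0 0 0 0 0 0.3"
}}

```text
t: 14.8
eef_pos: [0.5399, -0.1794, 0.2085]
tool_rot: [0.976, -0.216, -0.0, -0.0]
force: [0.5, -0.2, -1.8]
gripper_width: 0.0354
```

Emit:
{"fn": "servo_tool", "kwargs": {
  "series": "0 0 -2 0 0 0 0.3;0 0 -2 0 0 0 0.3;0 0 0 0 0 0 0.3"
}}

```text
t: 15.1
eef_pos: [0.5402, -0.1796, 0.2047]
tool_rot: [0.976, -0.216, 0.0, 0.0]
force: [1.2, 0.3, -2.0]
gripper_width: 0.0355
```

```bash
python3 - <<'E'
from h import *
ob=get_obs(); print(ob['t'],ob['eef_pos'],ob['tool_rot'],ob['force'],ob['moment'],ob['gripper_width'])
E
```

```text
15.1 [ 0.54019904 -0.17964618  0.20470491] [ 9.76436435e-01 -2.15805167e-01  8.88973970e-05  1.00939006e-04] [ 1.2441881   0.27056089 -1.95084138] [-0.1278094   0.02954804 -0.00497134] 0.03547928758202488
```

Emit:
{"fn": "servo_tool", "kwargs": {
  "series": "0 0 -2 0 0 0 0.3;0 0 -2 0 0 0 0.3;0 0 -0.7 0 0 0 0.3;0 0 0 0 0 0 0.3"
}}

```text
t: 15.5
eef_pos: [0.5402, -0.1797, 0.2002]
tool_rot: [0.976, -0.216, 0.0, 0.0]
force: [-0.6, -1.2, -2.0]
gripper_width: 0.0351
```

Emit:
{"fn": "servo_tool", "kwargs": {
  "series": "0 0 -0.4 0 0 0 0.3;0 0 -0.4 0 0 0 0.3;0 0 0 0 0 0 0.3"
}}

```text
t: 15.8
eef_pos: [0.5402, -0.1797, 0.1995]
tool_rot: [0.976, -0.216, 0.0, 0.0]
force: [0.5, -0.4, -0.7]
gripper_width: 0.0357
```

Emit:
{"fn": "servo_tool", "kwargs": {
  "series": "0 0 -0.4 0 0 0 0.3;0 0 0 0 0 0 0.3"
}}

```text
t: 16.0
eef_pos: [0.5402, -0.1796, 0.199]
tool_rot: [0.976, -0.216, 0.0, 0.0]
force: [0.9, -1.2, 0.0]
gripper_width: 0.0353
```

```bash
python3 - <<'E'
from h import *
for k in range(1):
  ob=get_obs(); print(ob['t'],ob['eef_pos'],ob['force'],ob['moment'],ob['qpos'])
E
```

```text
16.0 [ 0.5401927  -0.17958982  0.19903761] [ 0.89411353 -1.21416548  0.03756698] [-0.44678068 -0.06449702  0.00796461] [-4.72896404e-01  2.18755626e-01  1.58734678e+00 -1.30344569e-04
  1.33527328e+00 -3.78843892e-02]
```

Emit:
{"fn": "servo_tool", "kwargs": {
  "series": "0 0 0 0 0 -0.03 0.3;0 0 0 0 0 -0.03 0.3;0 0 0 0 0 0 0.3"
}}

```text
t: 16.3
eef_pos: [0.5402, -0.1796, 0.199]
tool_rot: [0.969, -0.245, 0.0, 0.0]
force: [1.3, -1.4, -1.7]
gripper_width: 0.0354
```

Emit:
{"fn": "servo_tool", "kwargs": {
  "series": "0 0 0 0 0 -0.03 0.3;0 0 0 0 0 -0.03 0.3;0 0 0 0 0 0 0.3"
}}

```text
t: 16.6
eef_pos: [0.5401, -0.1795, 0.199]
tool_rot: [0.962, -0.274, -0.0, 0.0]
force: [0.5, -0.5, -1.6]
gripper_width: 0.0359
```

Emit:
{"fn": "servo_tool", "kwargs": {
  "series": "0 0 0 0 0 -0.03 0.3;0 0 0 0 0 -0.03 0.3;0 0 0 0 0 0 0.3"
}}

```text
t: 16.9
eef_pos: [0.54, -0.1795, 0.199]
tool_rot: [0.953, -0.303, -0.0, 0.0]
force: [-0.5, -1.9, -1.9]
gripper_width: 0.0354
```

Contact force has vanished, so the notches look to be over the bar. I'm lowering a little to confirm.

Emit:
{"fn": "servo_tool", "kwargs": {
  "series": "0 0 -0.5 0 0 0 0.3;0 0 -0.5 0 0 0 0.3;0 0 0 0 0 0 0.3"
}}

```text
t: 17.2
eef_pos: [0.5401, -0.1796, 0.198]
tool_rot: [0.953, -0.303, -0.0, 0.0]
force: [0.2, -1.7, -0.8]
gripper_width: 0.0355
```

Emit:
{"fn": "servo_tool", "kwargs": {
  "series": "0 0 -0.5 0 0 0 0.3;0 0 -0.5 0 0 0 0.3;0 0 0 0 0 0 0.3"
}}

```text
t: 17.5
eef_pos: [0.5401, -0.1796, 0.1969]
tool_rot: [0.953, -0.303, -0.0, 0.0]
force: [-0.1, -2.3, -1.2]
gripper_width: 0.0354
```

Emit:
{"fn": "servo_tool", "kwargs": {
  "series": "0 -0.3 -0.5 0 0 0 0.3;0 0 -0.5 0 0 0 0.3;0 0 -0.5 0 0 0 0.3;0 0 0 0 0 0 0.3"
}}

```text
t: 17.9
eef_pos: [0.5401, -0.1798, 0.1954]
tool_rot: [0.953, -0.303, -0.0, -0.0]
force: [-0.0, -1.6, -0.7]
gripper_width: 0.036
```

Emit:
{"fn": "servo_tool", "kwargs": {
  "series": "0 0 -0.5 0 0 0 0.3;0 0 -0.5 0 0 0 0.3;0 0 0 0 0 0 0.3"
}}

```text
t: 18.2
eef_pos: [0.5401, -0.1798, 0.1944]
tool_rot: [0.953, -0.303, -0.0, 0.0]
force: [-0.8, -2.4, -1.1]
gripper_width: 0.0355
```

Emit:
{"fn": "servo_tool", "kwargs": {
  "series": "0 0 -0.5 0 0 0 0.3;0 0 -0.5 0 0 0 0.3;0 0 0 0 0 0 0.3"
}}

```text
t: 18.5
eef_pos: [0.5402, -0.1799, 0.1939]
tool_rot: [0.953, -0.303, 0.0, 0.0]
force: [-0.5, -1.6, 1.1]
gripper_width: 0.0354
```

Emit:
{"fn": "servo_tool", "kwargs": {
  "series": "0 0 -0.5 0 0 0 0.3;0 0 -0.5 0 0 0 0.3;0 0 0 0 0 0 0.3"
}}

```text
t: 18.8
eef_pos: [0.5403, -0.1799, 0.1929]
tool_rot: [0.953, -0.303, 0.0, 0.0]
force: [-0.7, -1.3, 3.5]
gripper_width: 0.0353
```

Emit:
{"fn": "servo_tool", "kwargs": {
  "series": "0 0 -0.5 0 0 0 0.3;0 0 -0.5 0 0 0 0.3;0 0 0 0 0 0 0.3"
}}

```text
t: 19.1
eef_pos: [0.5401, -0.1798, 0.1913]
tool_rot: [0.953, -0.303, -0.0, 0.0]
force: [-0.3, -1.5, 1.0]
gripper_width: 0.0355
```

Past the balls (the force peaked, then dropped). I'm continuing down to the seat.

Emit:
{"fn": "servo_tool", "kwargs": {
  "series": "0 0 -0.5 0 0 0 0.3;0 0 -0.5 0 0 0 0.3;0 0 0 0 0 0 0.3"
}}

```text
t: 19.4
eef_pos: [0.54, -0.1798, 0.1901]
tool_rot: [0.953, -0.303, -0.0, 0.0]
force: [-0.7, -2.1, 1.0]
gripper_width: 0.0354
```

Emit:
{"fn": "servo_tool", "kwargs": {
  "series": "0 0 -0.5 0 0 0 0.3;0 0 -0.4 0 0 0 0.3;0 0 0 0 0 0 0.3"
}}

```text
t: 19.7
eef_pos: [0.54, -0.1798, 0.1895]
tool_rot: [0.953, -0.303, -0.0, 0.0]
force: [-0.4, -1.9, 0.3]
gripper_width: 0.0354
```

```bash
python3 - <<'E'
from h import *
ob=get_obs(); print(ob['t'],ob['eef_pos'],ob['force'],ob['moment'],ob['qpos'])
E
```

```text
19.7 [ 0.54002314 -0.17982583  0.18953042] [-0.36460075 -1.8707181   0.26549146] [-0.50453811  0.27386924  0.01467395] [-4.73416079e-01  2.27824219e-01  1.59688154e+00 -1.14631259e-04
  1.31717853e+00  1.41609205e-01]
```

Emit:
{"fn": "servo_tool", "kwargs": {
  "series": "0 0 -0.5 0 0 0 0.3;0 0 0 0 0 0 0.3"
}}

```text
t: 19.9
eef_pos: [0.5401, -0.1798, 0.1895]
tool_rot: [0.953, -0.303, -0.0, 0.0]
force: [-2.0, -1.7, 3.0]
gripper_width: 0.0353
```

Emit:
{"fn": "servo_tool", "kwargs": {
  "series": "0 0 -0.5 0 0 0 0.3;0 0 0 0 0 0 0.3"
}}

```text
t: 20.1
eef_pos: [0.5401, -0.1798, 0.1895]
tool_rot: [0.953, -0.303, 0.0, 0.0]
force: [-3.2, 0.3, 6.8]
gripper_width: 0.035
```

Emit:
{"fn": "servo_tool", "kwargs": {
  "series": "0 0 1 0 0 0 0.3;0 0 0 0 0 0.05 0.3;0 0 0 0 0 0.1 0.3;0 0 0 0 0 0.1 0.3;0 0 0 0 0 0.1 0.3;0 0 0 0 0 0.1 0.3"
}}

```text
t: 20.7
eef_pos: [0.54, -0.1799, 0.1895]
tool_rot: [0.997, -0.08, -0.0, 0.0]
force: [-2.2, -0.4, 2.0]
gripper_width: 0.0355
```

```bash
python3 - <<'E'
from h import *
ob=get_obs(); print(ob['t'],ob['eef_pos'],ob['force'],ob['moment'],ob['qpos'])
E
```

```text
20.7 [ 0.5399779  -0.17990711  0.18949206] [-2.2135023  -0.39917227  1.96410035] [-0.46753107  0.3856127  -0.05689474] [-4.73509630e-01  2.27850515e-01  1.59693278e+00 -2.44919504e-04
  1.31712015e+00 -3.12349549e-01]
```

Emit:
{"fn": "servo_tool", "kwargs": {
  "series": "0 0 0.2 0 0 0.14 0.3;0 0 0 0 0 0.14 0.3;0 0 0 0 0 0.14 0.3;0 0 0 0 0 0.14 0.3;0 0 0 0 0 0.14 0.3;0 0 0 0 0 0.14 0.3;0 0 0 0 0 0.14 0.3;0 0 0 0 0 0.14 0.3"
}}

```text
t: 21.5
eef_pos: [0.5393, -0.18, 0.1895]
tool_rot: [0.887, 0.462, -0.001, -0.0]
force: [-2.9, -2.7, 2.4]
gripper_width: 0.0354
```

Emit:
{"fn": "servo_tool", "kwargs": {
  "series": "0 0 0 0 0 0.14 0.3;0 0 0 0 0 0.14 0.3;0 0 0 0 0 0.14 0.3;0 0 0 0 0 0.14 0.3;0 0 0 0 0 0.14 0.3;0 0 0 0 0 0.14 0.3;0 0 0 0 0 0.14 0.3;0 0 0 0 0 0.1 0.3"
}}

```text
t: 22.3
eef_pos: [0.5393, -0.1805, 0.1895]
tool_rot: [0.524, 0.852, -0.001, -0.001]
force: [-2.7, -3.5, 1.3]
gripper_width: 0.0357
```

Emit:
{"fn": "servo_tool", "kwargs": {
  "series": "0 0 0 0 0 0 0.3;0 0 0 0 0 0 0.3"
}}

```text
t: 22.5
eef_pos: [0.5395, -0.1803, 0.1895]
tool_rot: [0.526, 0.85, -0.001, -0.001]
force: [-3.2, -3.7, 2.2]
gripper_width: 0.0358
```

```bash
python3 - <<'E'
from h import *
ob=get_obs(); print(ob['t'],ob['eef_pos'],ob['force'],ob['moment'],ob['qpos'])
save(camera('wrist'),'w7');save(camera('scene'),'s7')
im=cv2.imread('pics/s7.png');cv2.imwrite('pics/s7c.png',cv2.resize(im[130:280,180:360],None,fx=4,fy=4))
E
```

```text
22.5 [ 0.53945698 -0.18028772  0.1895451 ] [-3.17798467 -3.73919068  2.21595039] [-0.79158953  0.7955571   0.01967767] [-4.73833917e-01  2.27695131e-01  1.59700872e+00 -1.51693784e-03
  1.31803201e+00 -2.50625087e+00]
```

View pics/s7c.png

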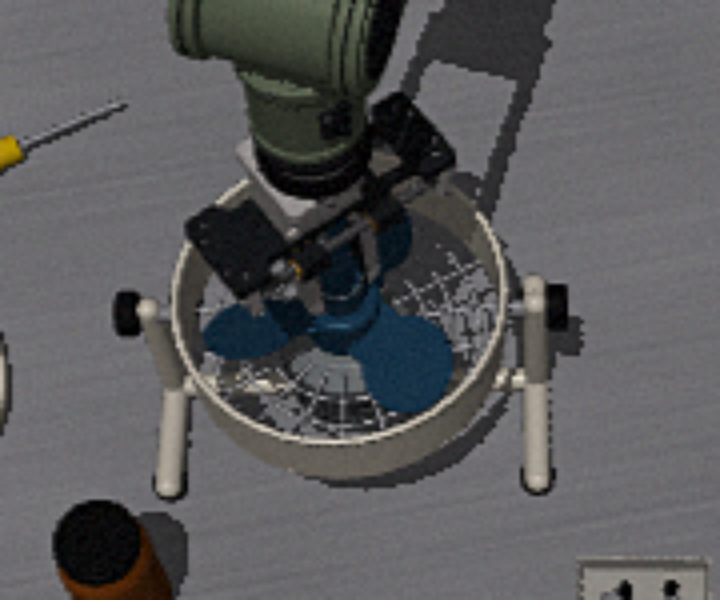

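View pics/w7.png

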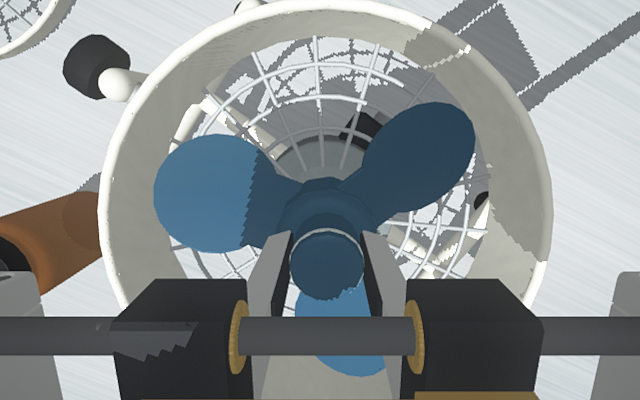

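Emit:
{"fn": "servo_tool", "kwargs": {
  "series": "0 0 0 0 0 0 0.65;0 0 0 0 0 0 0.65;0 0 0 0 0 0 0.65;0 0 0 0 0 0 0.65;0 0 0 0 0 -0.12 0.65;0 0 0 0 0 -0.147 0.65;0 0 0 0 0 -0.147 0.65;0 0 0 0 0 -0.147 0.65"
}}

```text
t: 23.4
eef_pos: [0.5403, -0.1795, 0.1898]
tool_rot: [0.743, 0.67, 0.0, -0.0]
force: [-0.4, -0.6, -0.4]
gripper_width: 0.061
```

```bash
python3 - <<'E'
from h import *
ob=get_obs(); print(ob['t'],ob['eef_pos'],ob['force'],ob['moment'],ob['qpos'])
E
```

```text
23.4 [ 0.54033416 -0.17948516  0.18978418] [-0.42216558 -0.63496479 -0.44672869] [ 0.02744394  0.03516836 -0.05906142] [-4.73058180e-01  2.27632514e-01  1.59656452e+00  6.72141833e-04
  1.31728928e+00 -1.94105134e+00]
```

Emit:
{"fn": "servo_tool", "kwargs": {
  "series": "0 0 0 0 0 -0.147 0.65;0 0 0 0 0 -0.147 0.65;0 0 0 0 0 -0.147 0.65;0 0 0 0 0 -0.147 0.65;0 0 0 0 0 -0.147 0.65;0 0 0 0 0 -0.147 0.65;0 0 0 0 0 -0.147 0.65;0 0 0 0 0 -0.147 0.65"
}}

```text
t: 24.2
eef_pos: [0.5403, -0.1795, 0.1898]
tool_rot: [0.989, 0.145, 0.0, -0.0]
force: [-0.1, 0.1, 0.2]
gripper_width: 0.0614
```

Emit:
{"fn": "servo_tool", "kwargs": {
  "series": "0 0 0 0 0 -0.147 0.65;0 0 0 0 0 -0.147 0.65;0 0 0 0 0 -0.147 0.65;0 0 0 0 0 -0.147 0.65;0 0 0 0 0 -0.147 0.65;0 0 0 0 0 -0.147 0.65;0 0 0 0 0 -0.147 0.65;0 0 0 0 0 -0.147 0.65"
}}

```text
t: 25.0
eef_pos: [0.5403, -0.1795, 0.1898]
tool_rot: [0.904, -0.428, 0.0, -0.0]
force: [0.2, -1.3, -0.1]
gripper_width: 0.061
```

Emit:
{"fn": "servo_tool", "kwargs": {
  "series": "0 0 0 0 0 -0.147 0.65;0 0 0 0 0 -0.147 0.65;0 0 0 0 0 -0.147 0.65;0 0 0 0 0 -0.147 0.65;0 0 0 0 0 -0.147 0.65;0 0 0 0 0 -0.147 0.65;0 0 0 0 0 -0.147 0.65;0 0 0 0 0 -0.147 0.65"
}}

```text
t: 25.8
eef_pos: [0.5404, -0.1795, 0.1898]
tool_rot: [-0.515, 0.857, 0.0, 0.0]
force: [1.0, 0.2, 0.2]
gripper_width: 0.0609
```

Emit:
{"fn": "servo_tool", "kwargs": {
  "series": "0 0 0 0 0 -0.147 0.65;0 0 0 0 0 -0.147 0.65;0 0 0 0 0 -0.147 0.65;0 0 0 0 0 -0.147 0.65;0 0 0 0 0 -0.147 0.65;0 0 0 0 0 -0.1 0.65;0 0 0 0 0 0 0.65;0 0 0 0 0 0 0.65"
}}

```text
t: 26.6
eef_pos: [0.5403, -0.1796, 0.1898]
tool_rot: [-0.127, 0.992, 0.0, 0.0]
force: [0.2, -0.4, 0.2]
gripper_width: 0.0613
```

```bash
python3 - <<'E'
from h import *
ob=get_obs(); print(ob['t'],ob['eef_pos'],ob['force'],ob['moment'],ob['qpos'])
save(camera('wrist'),'w8')
E
```

```text
26.6 [ 0.54025495 -0.17961683  0.18982259] [ 0.24491164 -0.3637412   0.21749485] [0.09161944 0.10952506 0.02959822] [-4.73138403e-01  2.27581214e-01  1.59654366e+00  3.22826665e-04
  1.31739362e+00  2.41361827e+00]
```

View pics/w8.png

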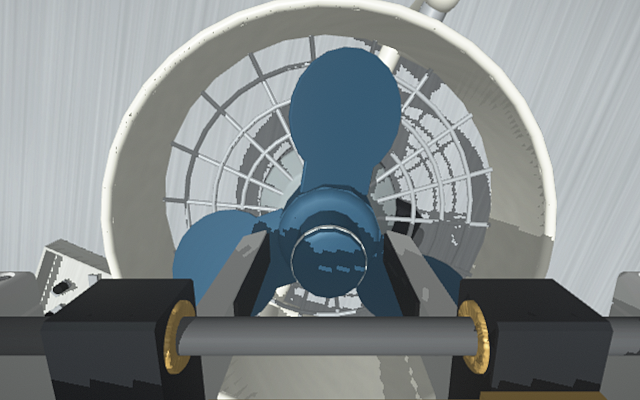

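Emit:
{"fn": "servo_tool", "kwargs": {
  "series": "0 0 0 0 0 0 0.3;0 0 0 0 0 0 0.3;0 0 0 0 0 0 0.3;0 0 0 0 0 0 0.3;0 0 0 0 0 0 0.3;0 0 0 0 0 0 0.3;0 0 0 0 0 0.05 0.3;0 0 0 0 0 0.1 0.3"
}}

```text
t: 27.45
eef_pos: [0.5398, -0.1799, 0.1899]
tool_rot: [-0.202, 0.979, 0.0, -0.0]
force: [-1.3, -0.9, 1.6]
gripper_width: 0.0353
```

Emit:
{"fn": "servo_tool", "kwargs": {
  "series": "0 0 0 0 0 0.14 0.3;0 0 0 0 0 0.14 0.3;0 0 0 0 0 0.14 0.3;0 0 0 0 0 0.14 0.3;0 0 0 0 0 0.14 0.3;0 0 0 0 0 0.14 0.3;0 0 0 0 0 0.14 0.3;0 0 0 0 0 0.14 0.3"
}}

```text
t: 28.25
eef_pos: [0.5393, -0.1802, 0.1899]
tool_rot: [-0.692, 0.722, 0.001, -0.001]
force: [-3.2, -0.1, 1.6]
gripper_width: 0.0356
```

```bash
python3 - <<'E'
from h import *
ob=get_obs(); print(ob['t'],ob['eef_pos'],ob['force'],ob['moment'],ob['qpos'],ob['gripper_width'])
E
```

```text
28.25 [ 0.53929131 -0.18016291  0.18991472] [-3.1610972  -0.1048146   1.64970186] [-0.09937324  0.86404443 -0.03519228] [-4.73823777e-01  2.27212499e-01  1.59679584e+00 -1.42041324e-03
  1.31916547e+00  1.13993056e+00] 0.03561456037097701
```

Emit:
{"fn": "servo_tool", "kwargs": {
  "series": "-0.6 -0.4 0 0 0 0.14 0.3;0 0 0 0 0 0.14 0.3;0 0 0 0 0 0.14 0.3;0 0 0 0 0 0.14 0.3;0 0 0 0 0 0.14 0.3;0 0 0 0 0 0.14 0.3;0 0 0 0 0 0.14 0.3;0 0 0 0 0 0.14 0.3"
}}

```text
t: 29.05
eef_pos: [0.5389, -0.1808, 0.1899]
tool_rot: [0.97, -0.244, -0.001, 0.001]
force: [-2.7, -2.6, 0.8]
gripper_width: 0.0353
```

Emit:
{"fn": "servo_tool", "kwargs": {
  "series": "0 0 0 0 0 0.14 0.3;0 0 0 0 0 0.14 0.3;0 0 0 0 0 0.14 0.3;0 0 0 0 0 0.14 0.3;0 0 0 0 0 0.14 0.3;0 0 0 0 0 0.14 0.3;0 0 0 0 0 0.14 0.3;0 0 0 0 0 0.14 0.3"
}}

```text
t: 29.85
eef_pos: [0.5394, -0.1814, 0.1899]
tool_rot: [0.951, 0.308, -0.0, 0.001]
force: [-0.3, -2.2, 0.3]
gripper_width: 0.0358
```

Emit:
{"fn": "servo_tool", "kwargs": {
  "series": "0 0 0 0 0 0.14 0.3;0 0 0 0 0 0.14 0.3;0 0 0 0 0 0.14 0.3;0 0 0 0 0 0.14 0.3;0 0 0 0 0 0.14 0.3;0 0 0 0 0 0.14 0.3;0 0 0 0 0 0.14 0.3;0 0 0 0 0 0.14 0.3"
}}

```text
t: 30.65
eef_pos: [0.5401, -0.181, 0.1899]
tool_rot: [0.642, 0.766, -0.0, 0.001]
force: [0.2, -2.0, -1.5]
gripper_width: 0.0356
```

```bash
python3 - <<'E'
from h import *
ob=get_obs(); print(ob['t'],ob['eef_pos'],ob['force'],ob['moment'],ob['qpos'],ob['gripper_width'])
E
```

```text
30.65 [ 0.54014685 -0.18101536  0.18993354] [ 0.19461544 -1.95532141 -1.53556577] [-0.36853656 -0.12841754 -0.01372911] [-4.74881231e-01  2.26884624e-01  1.59715611e+00 -6.87025317e-04
  1.31534343e+00 -2.22118127e+00] 0.03560323222775493
```

Emit:
{"fn": "servo_tool", "kwargs": {
  "series": "0 0 0 0 0 0.12 0.3;0 0 0 0 0 0.08 0.3;0 0 0 0 0 0.04 0.3;0 0 0 0 0 0 0.3;0 0 0 0 0 0 0.3"
}}

```text
t: 31.15
eef_pos: [0.5401, -0.1808, 0.1899]
tool_rot: [0.549, 0.836, -0.0, 0.001]
force: [1.5, -1.7, -1.6]
gripper_width: 0.0355
```

```bash
python3 - <<'E'
from h import *
ob=get_obs(); print(ob['t'],ob['eef_pos'],ob['force'],ob['moment'],ob['qpos'],ob['gripper_width'])
save(camera('wrist'),'w9')
E
```

```text
31.15 [ 0.54011968 -0.18075121  0.18991554] [ 1.5128162  -1.68194431 -1.60091773] [-0.49691285 -0.39788149 -0.03368918] [-4.74664865e-01  2.26869504e-01  1.59721311e+00 -3.61635702e-04
  1.31564712e+00 -2.45457651e+00] 0.03547780766746706
```

View pics/w9.png

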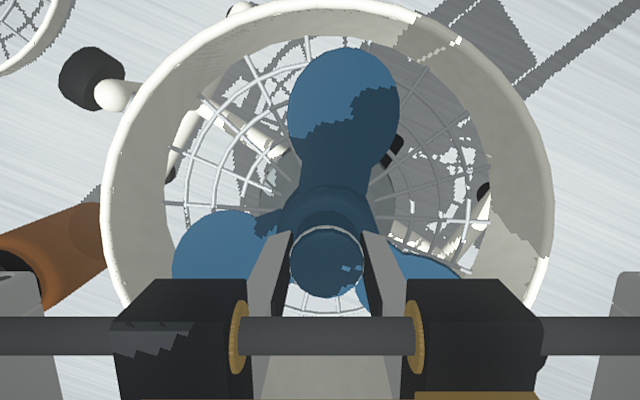

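Emit:
{"fn": "servo_tool", "kwargs": {
  "series": "0 0 0 0 0 0 0.7;0 0 0 0 0 0 0.9;0 0 0 0 0 0 1;0 0 0 0 0 0 1;0 0 0 0 0 0 1;0 0 10 0 0 0 1;0 0 25 0 0 0 1;0 0 35 0 0 0 1"
}}

```text
t: 32.0
eef_pos: [0.5383, -0.1795, 0.2591]
tool_rot: [0.548, 0.836, -0.0, -0.002]
force: [0.7, -0.9, 0.6]
gripper_width: 0.0936
```

Emit:
{"fn": "servo_tool", "kwargs": {
  "series": "0 0 35 0 0 0 1;0 0 20 0 0 0 1;0 0 0 0 0 0 1;0 0 0 0 0 0 1"
}}

```text
t: 32.4
eef_pos: [0.5395, -0.1802, 0.315]
tool_rot: [0.548, 0.836, 0.0, 0.0]
force: [0.7, -0.5, -0.1]
gripper_width: 0.094
```

```bash
python3 - <<'E'
from h import *
ob=get_obs(); print(ob['t'],ob['eef_pos'],ob['force'],ob['qpos'])
im=camera('wrist');save(im,'w10');c=cam('wrist',ob)
for n,z in [('hub_nose',.182),('blade',.142),('balls',.1335),('impeller',.12)]:
    for d in pinpoint('wrist',n)[:2]: print(n,d['score'],d['at'],ray(d['at'],z,c).round(4))
save(camera('scene'),'s10')
cs=cam('scene')
for n in ['hub_nose','hub_foot','impeller']:
    for d in pinpoint('scene',n)[:2]: print(n,d['score'],d['at'])
print(proj([.540,-.1797,.182],cs),proj([.540,-.1797,.1915],cs),proj([.540,-.1797,.12],cs))
im=cv2.imread('pics/s10.png');cv2.imwrite('pics/s10c.png',cv2.resize(im[130:280,180:360],None,fx=4,fy=4))
E
```

```text
32.4 [ 0.53952694 -0.18017818  0.31504213] [ 0.66546012 -0.48211252 -0.07672799] [-4.74464241e-01  1.39478119e-01  1.43994080e+00  4.39377899e-05
  1.56148890e+00 -2.45546379e+00]
hub_nose 0.66 [324.4, 196.3] [ 0.5402 -0.1807  0.182 ]
blade 0.93 [258.8, 210.9] [ 0.5878 -0.2293  0.142 ]
impeller 0.9 [322.3, 183.0] [ 0.5425 -0.1822  0.12  ]
impeller 0.35 [378.0, 347.1] [ 0.6934 -0.0481  0.12  ]
hub_nose 0.72 [264.8, 202.3]
hub_nose 0.19 [270.8, 211.3]
hub_foot 0.76 [264.8, 206.9]
impeller 0.9 [268.1, 210.3]
[264.15007637 198.85942536] [263.85027762 197.24711412] [266.02444792 208.93975538]
```

View pics/w10.png

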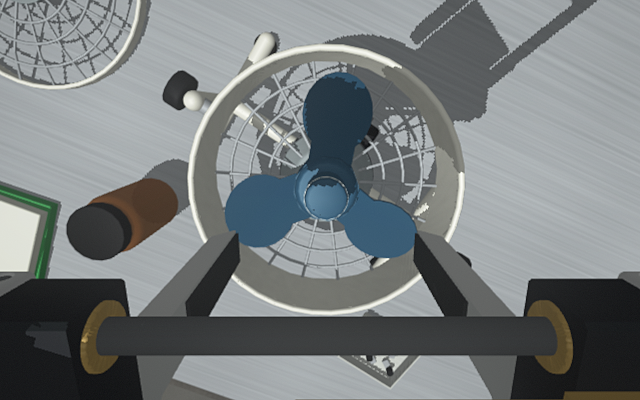

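View pics/s10c.png

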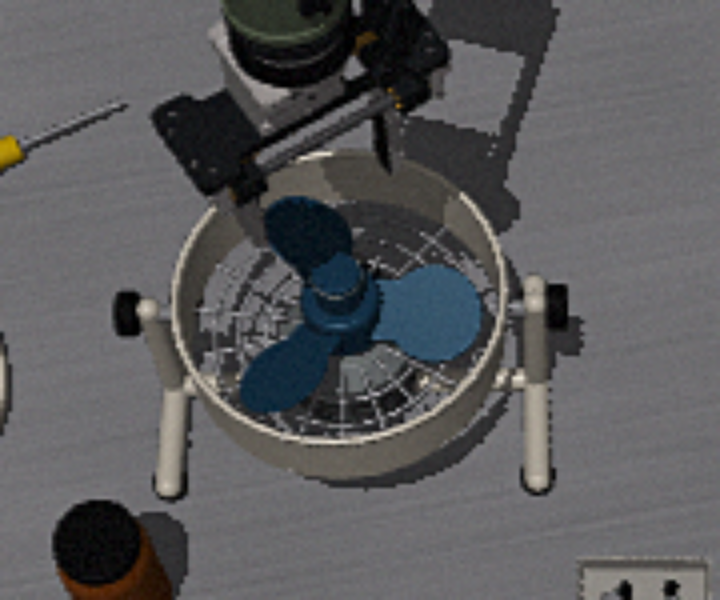

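Emit:
{"fn": "servo_tool", "kwargs": {
  "series": "0.4 0.3 -10 0 0 0 0;0 0 -15 0 0 0 0;0 0 -15 0 0 0 0;0 0 -15 0 0 0 0;0 0 -15 0 0 0 0;0 0 -10 0 0 0 0;0 0 -5 0 0 0 0;0 0 -5 0 0 0 0"
}}

```text
t: 33.65
eef_pos: [0.5401, -0.18, 0.2245]
tool_rot: [0.548, 0.836, -0.0, 0.0]
force: [0.1, 0.0, 0.1]
gripper_width: 0.0334
```

Emit:
{"fn": "servo_tool", "kwargs": {
  "series": "0 0 -3 0 0 0 0;0 0 -2 0 0 0 0;0 0 0 0 0 0 0;0 0 0 0 0 0 0;0 0 0 0 0 0 0"
}}

```text
t: 34.15
eef_pos: [0.5402, -0.18, 0.2203]
tool_rot: [0.548, 0.836, 0.0, 0.0]
force: [-0.2, 0.1, -0.3]
gripper_width: 0.0005
```

Emit:
{"fn": "servo_tool", "kwargs": {
  "series": "0 0 -1 0 0 0 0;0 0 -1 0 0 0 0;0 0 0 0 0 0 0"
}}

```text
t: 34.45
eef_pos: [0.5398, -0.1799, 0.2177]
tool_rot: [0.548, 0.836, -0.0, -0.0]
force: [0.7, 0.4, 0.4]
gripper_width: 0.0004
```

Emit:
{"fn": "servo_tool", "kwargs": {
  "series": "0 0 -0.5 0 0 0 0;0 0 -0.5 0 0 0 0;0 0 0 0 0 0 0"
}}

```text
t: 34.75
eef_pos: [0.5399, -0.1799, 0.2167]
tool_rot: [0.548, 0.836, -0.0, -0.0]
force: [-0.2, 1.0, 0.4]
gripper_width: 0.0006
```

Emit:
{"fn": "servo_tool", "kwargs": {
  "series": "0 0 -0.4 0 0 0 0;0 0 -0.4 0 0 0 0;0 0 0 0 0 0 0"
}}

```text
t: 35.05
eef_pos: [0.5401, -0.1799, 0.2163]
tool_rot: [0.548, 0.836, 0.0, 0.0]
force: [-0.4, 0.2, 1.5]
gripper_width: 0.0006
```

Emit:
{"fn": "servo_tool", "kwargs": {
  "series": "0 0 -0.4 0 0 0 0;0 0 -0.4 0 0 0 0;0 0 0 0 0 0 0"
}}

```text
t: 35.35
eef_pos: [0.5404, -0.18, 0.2162]
tool_rot: [0.548, 0.836, 0.0, 0.001]
force: [-0.3, 1.4, 4.7]
gripper_width: 0.0004
```

Contact is at z = 0.2162, so the nose top is at 0.194 as expected: fully home, and stiff under a light push. I'm lifting clear.

Emit:
{"fn": "servo_tool", "kwargs": {
  "series": "0 0 5 0 0 0 0;0 0 20 0 0 0 0;0 0 35 0 0 0 0;0 0 35 0 0 0 0;0 0 20 0 0 0 0;0 0 0 0 0 0 0;0 0 0 0 0 0 0"
}}

```text
t: 36.05
eef_pos: [0.5397, -0.1799, 0.3294]
tool_rot: [0.548, 0.836, -0.0, -0.0]
force: [0.1, -0.4, -0.3]
gripper_width: 0.0001
```

```bash
python3 - <<'E'
from h import *
ob=get_obs(); print(ob['t'],ob['eef_pos'],ob['force'])
save(camera('wrist'),'w11');save(camera('scene'),'s11')
a=cv2.imread('pics/w11.png');s=cv2.imread('pics/s11.png')
cv2.imwrite('pics/f.png',np.vstack([cv2.resize(a,(480,300)),cv2.resize(s,(480,300))]))
E
```

```text
36.05 [ 0.53966627 -0.17986885  0.32942627] [ 0.1407659  -0.37928948 -0.27580209]
```

View pics/f.png

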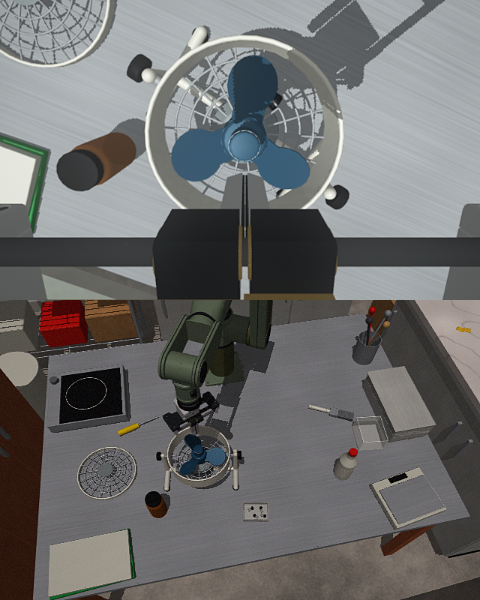

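The last pictures show the blades fitted, centred and at rest. The other things are where they were, and the gripper is clear.

```bash
python3 -c "
from plant import *
print(hand_in())"
```

```text
the job is handed in; nothing more can be done
None
```

The fan blades are back on the spindle, pushed fully home and spun freely. I handed the job in at about 36 s.

- **Finding the bar:** I gripped the hub by its nose, centred it over the spindle and rested it on the cross bar with about 2 N. I turned it about 0.18 rad until the contact force vanished, which showed that the notches had dropped over the bar.
- **Pushing home:** The push peaked at about 5 N passing the sprung balls. The hub then stopped on the collar 9.5 mm below where it had rested on the bar, as it should, with about 9 N on it at the end.
- **Spinning:** I turned the blades about 7.5 rad counter-clockwise in two grips, which is more than one full turn. The images showed no slip of the grip. The turning moment read about 0.06 N m or less. There was a side load of up to about 5 N from sub-millimetre off-centring, and no sign of the blades touching the ring.
- **Last checks:** After letting go, a light push put the nose top at 0.194 m, which matches a fully seated hub. The last images show the blades centred and at rest with the other things where they were.

I took "either way" to mean one direction was enough, so I did not spin them clockwise. Nothing else failed; the position estimates disagreed by only 1–2 mm.

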